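# Lock the spindle guard onto its bayonet pins

## Task

Pick up the loose aluminium spindle guard by the bar on its lid, hang it over the stub of the grey spindle stand so that the stub's cross pin goes up into the guard's two slots, and twist it clockwise (seen from above) until the pins drop into the locking notches; then let go, with the guard hanging level and locked on the pins. The stub can be swivelled a little away from the stand's own direction, so find the slots and notches by feel, press and turn gently (never more than about 25 N on the stand), and leave the tape measure, pliers and screwdriver where they lie.

Things in the scene. Friction and masses are not known exactly. Their poses are not given: they have to be found in the camera images.
- guard_grip (a point): Middle of the grip bar of the spindle guard, a loose aluminium cup open below (0.18-0.35 kg, upright on its rim at the start). Black bar on the lid: 44 mm long (x), 16 thick (y), 44 high; this point is 22 mm above the lid, 88 mm above the rim, on the cup's axis. Grip it from above across the 16 mm. z up. A half turn about z leaves the guard the same.
- guard_rim (a point): Centre of the guard's lower rim, axes as guard_grip. Tube 74 mm outer, 64 mm inner diameter, 60 mm high, under a 6 mm lid. Rim height above the bench: 79 mm resting on top of the pins, 55 mm with the pins at the roof of the tracks, 47 mm locked in the notches (stub unpressed).
- slot_entry (a point): Guard: mouth of a J-shaped slot, at the rim below the +x end of the bar; an equal slot is on the -x side. The slot is cut through the wall, 12 mm wide, and goes up to 24 mm above the rim. From it a level track (12 to 24 mm above the rim) runs counter-clockwise seen from above, so the guard must be turned clockwise.
- slot_notch (a point): Guard: roof of the locking notch at the end of that track, 0.75 rad (43 deg) from the entry, centre to centre; 12 mm wide, its roof 32 mm above the rim, 8 mm above the track's roof. The track ends here in a wall. At the notches the guard drops 8 mm onto the pins (or the sprung pins rise into them).
- stand: Spindle stand fixed to the bench: grey base 110 x 110 x 10 mm with a round boss (26 mm high in all), on it a swivel collar and an upright steel stub, 61.6 mm diameter. Origin: centre of the base's underside, on the stub's axis; z up. The stub is sprung: it holds the guard's weight, begins to sink at about 4.5 N downward, sinks 14 mm at about 14 N, then is solid.
- stub_top (a point): Centre of the stub's flat top when not pressed, 104 mm above the bench; the top 8 mm are coned, to 47 mm across. Axes as stand.
- pin_mid (a point): Middle of the stub's straight cross pin when not pressed, 75 mm above the bench: 8 mm diameter, level, 84 mm tip to tip, so 11 mm stands out on two opposite sides (the bayonet pins). Axes as stand, NOT the pin's: the pin lies along the stand's x axis only to within 0.22 rad either way, as the stiff swivel was left at an unknown angle, to be seen or felt.
- tape_mid (a point): Bystander: black tape measure, 37 x 80 x 69 mm, on the bench near the robot; its middle, 34 mm above its underside.
- pliers_mid (a point): Bystander: combination pliers with black handles lying flat, 66 x 190 x 14 mm, long along y; their middle.
- screwdriver_mid (a point): Bystander: screwdriver with a blue handle lying down, 29 x 200 x 30 mm, long along y; its middle.
Mind the look-alikes: they are no part of the job. Leave any green look-alike of the stand alone.

How it is judged:
On the way:
1. the guard is over the stub, upright, its rim below the stub's top (horizontal distance between guard_rim and stub_top below 0.006 m and z of guard_rim in the frame of stand between 0.03 and 0.1 m and angle between guard_grip's own z axis and vertical below 0.15 rad), for 0.1 s.
At the end, for the whole second after the job is handed in: The guard hangs released, at rest and upright (within 0.08 rad) on the stub, centred within 5 mm, with its rim 44 to 50 mm above the stand's underside: only with both pins in the locking notches can it be that low (47 mm) (z of guard_rim in the frame of stand between 0.044 and 0.05 m and horizontal distance between guard_rim and stub_top below 0.005 m and angle between guard_grip's own z axis and vertical below 0.08 rad and linear speed of guard below 0.02 m/s); the robot touches nothing.
It fails at once if the guard presses on the stand with more than 25 N (contact force between guard and stand above 25 N).
It fails at once if the fingers or arm push on the stand with more than 25 N (contact force between the arm and stand above 25 N).
It fails at once if the tape measure, pliers or screwdriver is moved by more than 20 mm (distance of any of tape_mid, pliers_mid, screwdriver_mid from where it was at the start of the episode above 0.02 m).
It also fails if it takes over 69 s, if anything falls off the work surface, if the arm or the gripper's body presses on something with over 40 N, if the wrist force passes 120 N, or if a joint passes its speed limit or range.

## Robot

A 6-joint arm with a two-finger parallel gripper is mounted at the origin on a cart in front of the work surface, level with it; the furniture and walls round the work are solid. World frame = base frame: x ahead of the robot, y to its left, z up, the work surface at z = 0. Lengths are in m, angles in rad, forces in N, time in s.
With the tool pointing down it reaches from about 0.25 to 0.725 m from the base axis. Payload 9.7 kg.
Tool frame: the origin (TCP) lies at the very end of the fingers, on their centre line; the grasp point (between the pads) lies env.hold_point_z behind it (env.hold_point_z is the distance from the TCP to the grasp point, in m); z points along the fingers, y is the line along which they close (so a half turn about z gives the same grasp; the last joint's range is limited). The gripper opens to 85 mm and grips with 20 to 120 N. Pads are 22 mm wide; open, the fingers measure 114 mm over their backs; the gripper's body (76 mm by 85 mm) begins 54 mm behind the grasp point. The pads swing forward as they close: fully open they stand 13 mm farther back than shut.
Start: joints at [1.344, 0.087, 0.176, 1.66, 0, 1.571], TCP at [0.124, 0.536, 0.231] pointing down, gripper open.
Joint ranges: [-3.13, 3.13], [-0.85, 1.81], [-1.15, 1.24], [-2.2, 2.28], [-1.44, 1.52], [-3.14, 3.14]. Speed limits (rad/s): [2.22, 2.22, 2.57, 3.14, 3.14, 3.14].

## Interface

Orientations are given as a unit quaternion [x, y, z, w].
In Python, from workcell import status, get_image, camera_params, env gives the robot as it stands. The module is installed in compiled form; this text tells all that it offers.
- The arm moves only by the shell command python3 -m crank 'ROWS' [FORCE]. ROWS is JSON, a list of rows, each a list of 3 entries, a list of its own where there are three numbers: the shift along the tool's x, y, z in mm, then the turn, a rotation vector about the tool's x, y, z in degrees, then the closure in counts, from 0 (fully open) to 255 (shut). In form: [[[x, y, z], [ax, ay, az], gripper], ...]. A call has 1 to 5 rows; each row is the pose to reach, as a shift and turn from the pose commanded when the call began, along the tool's axes at that moment; what a row does not reach only later rows make up. A row lasts 1/10 s, in which the tool goes at most 50 mm and 8.59 degrees, less where a joint would pass 70% of its speed; a pose out of reach is approached as far as the arm can. A call with a gripper value outside its range is refused whole. The fingers move at their own pace and stop on an object; FORCE is the grip in N (left out, the last holds). Time passes only in rows, so rows that repeat a pose let the fingers close. It gives the time, the measured TCP pose, the force, the opening and the grip force at its end, in the units of the state.
- status.state(): the state, without advancing time (a new reading comes with each control period).
- get_image(name): name is "scene" or "top"; returns the picture (420x560x3 uint8, red, green, blue); there is no depth.
- camera_params(name): a dict with "fx", "fy", "cx", "cy" (pixels), "cam_to_world" (4x4, takes a point from camera to world coordinates). Camera axes: x right, y up, looking along -z (the intrinsics and any distortion apply to the point x, -y, -z); pixel columns grow to the right and rows downward; lengths in m; the calibration is good to about 2 mm. A picture is of the moment at which its call begins. camera_params takes no time and is no camera call.
- env.sign_off(): hands the job in; it is judged then, once.
The state is a dict: "t": time; "qpos": joint angles; "joint_velocities": joint speeds; "effort": joint torques, N m; "eef_pos": TCP position; "orientation": TCP orientation; "contact_force": force on the tool from outside, world axes, zero at the start; "torque": the same for the moment, N m; "grip_width": finger opening in m; "finger_force": force on a finger pad.
Only numpy, scipy, OpenCV 4.12 (cv2) and the standard library are available. Lean on these libraries where they do the work, as an engineer would, in place of code of your own. Each camera call takes 0.05 s, during which the arm holds its last target. There are 200 camera calls.

## Working session

There is one attempt and no reset: what is moved stays moved. The work goes in short steps, Python scripts to look and compute and a shell command to move; the robot and the scene stay as the last step left them, time stands still between calls to the robot, and variables do not carry over. Pictures are saved under pics/ and viewed, at most 10 in all, crops included, and the job is handed in when it is done.

```bash
mkdir -p pics
python3 - <<'E'
from workcell import status,get_image,camera_params,env
import cv2,numpy as np
for n in("scene","top"):
    im=get_image(n); cv2.imwrite(f"pics/{n}0.png",im[:,:,::-1]); p=camera_params(n)
    print(n,{k:(np.round(v,4).tolist()) for k,v in p.items()})
s=status.state(); print({k:np.round(v,4).tolist() for k,v in s.items()}, env.hold_point_z)
E
```

```text
scene {'fx': 406.3469, 'fy': 406.3469, 'cx': 276.6908, 'cy': 210.3452, 'cam_to_world': [[0.8064, 0.4452, -0.3893, 0.144], [-0.5911, 0.627, -0.5074, -0.4445], [0.0182, 0.6393, 0.7688, 0.8521], [0.0, 0.0, 0.0, 1.0]]}
top {'fx': 418.1173, 'fy': 418.1173, 'cx': 274.7076, 'cy': 211.2037, 'cam_to_world': [[0.0248, 0.9946, -0.1012, 0.4511], [-0.9997, 0.0239, -0.0099, 0.0624], [-0.0074, 0.1014, 0.9948, 1.2317], [0.0, 0.0, 0.0, 1.0]]}
{'t': 0.1, 'qpos': [1.344, 0.0874, 0.1752, 1.6598, 0.0, 1.5708], 'joint_velocities': [-0.0027, -0.0013, 0.0027, -0.0, 0.0017, 0.0005], 'effort': [-0.0001, -52.1563, 46.5652, 0.016, -0.0, -0.0], 'eef_pos': [0.1236, 0.5357, 0.2306], 'orientation': [0.1131, 0.9936, -0.0006, -0.0001], 'contact_force': [0.2632, 0.6781, -0.0852], 'torque': [-0.0182, 0.0097, -0.0383], 'finger_force': 0.0, 'grip_width': 0.0856} 0.0187
```

View pics/scene0.png

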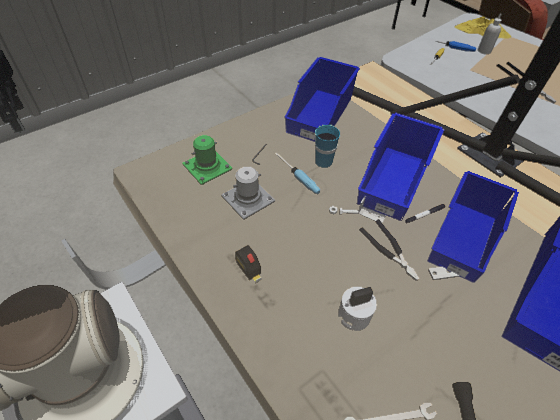

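View pics/top0.png

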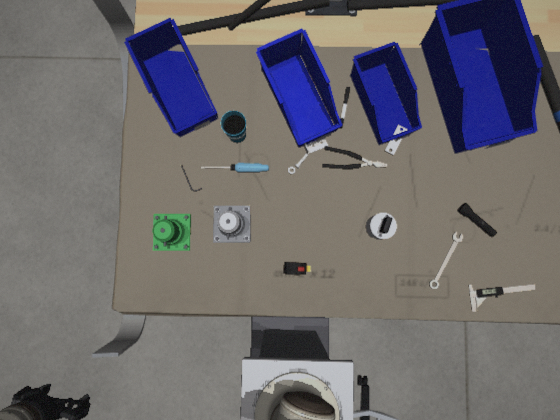

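Top view: the guard is the white cup with a black bar at (383,226), scene (357,305). The grey stand is at (231,222), scene (247,190). Candidates that could be confused:
- Stand: the green look-alike at (168,232), which I rule out by colour.
- Guard: the teal cup at (234,124), which has no lid or bar.

I'll check the choice in one close crop.

```bash
cat > h.py <<'E'
import numpy as np,cv2
from workcell import camera_params
def ray(n,u,v):
    p=camera_params(n);M=np.array(p["cam_to_world"])
    d=M[:3,:3]@np.array([(u-p["cx"])/p["fx"],-(v-p["cy"])/p["fy"],-1]);return M[:3,3],d
def onz(n,u,v,z):
    o,d=ray(n,u,v);return o+d*(z-o[2])/d[2]
def proj(n,P):
    p=camera_params(n);M=np.array(p["cam_to_world"]);q=M[:3,:3].T@(np.array(P)-M[:3,3])
    return np.array([p["cx"]-p["fx"]*q[0]/q[2],p["cy"]+p["fy"]*q[1]/q[2]])
def tile(im,c,r,w=400,h=300,k=0):
    x,y=c;hh=r*h//w;t=im[y-hh:y+hh,x-r:x+r];return cv2.resize(t,(w,h),interpolation=cv2.INTER_CUBIC)
E
python3 - <<'E'
from h import *
s=cv2.imread("pics/scene0.png");t=cv2.imread("pics/top0.png")
cv2.imwrite("pics/crop1.png",np.vstack([np.hstack([tile(t,(383,226),24),tile(t,(231,224),32)]),np.hstack([tile(s,(357,305),36),tile(s,(247,190),40)])]))
E
```

```text
(no output)
```

View pics/crop1.png

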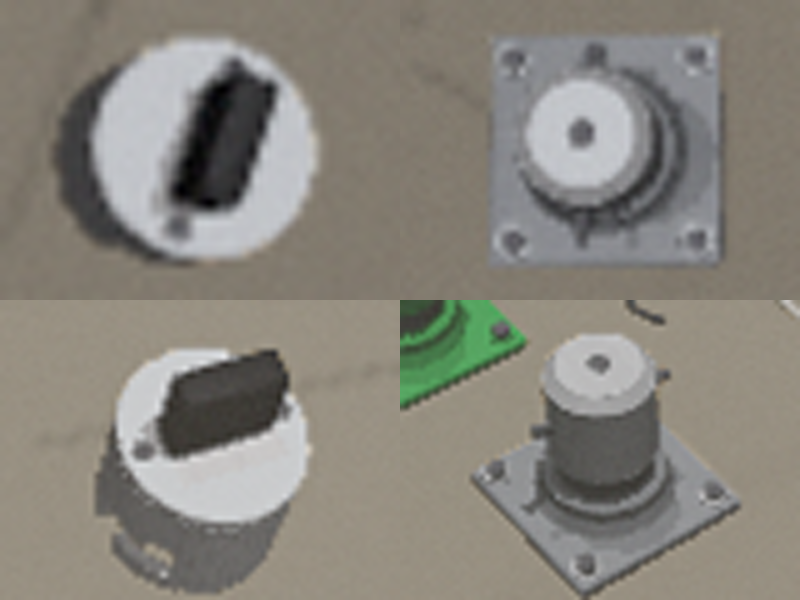

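Run:
```python
from h import *
def fr(tx,ty,x0,y0,s): return x0+tx/s-.5,y0+ty/s-.5
T=lambda x,y:fr(x-400,y,199,200,6.25)
S=lambda x,y:fr(x-400,y-300,207,160,5)
r=lambda a:np.round(a,4)
cs=[onz("top",*T(x,y),.010) for x,y in((490,37),(717,37),(722,265),(490,265))]
c=np.mean(cs,0);print("base",r(c),"edge angles",[np.degrees(np.arctan2(*(cs[i]-cs[i-1])[1::-1])).round(1) for i in range(4)])
cs=[onz("scene",*S(x,y),.010) for x,y in((471,477),(586,597),(741,503))]
print("base scene",r((cs[0]+cs[2])/2),np.degrees(np.arctan2(*(cs[1]-cs[0])[1::-1])),np.degrees(np.arctan2(*(cs[2]-cs[1])[1::-1])))
print("stubtop",r(onz("top",*T(581,132),.104)),r(onz("scene",*S(600,363),.104)))
for n,f,a,b in(("scene",S,(542,432),(664,376)),("top",T,(597,52),(584,240))):
    a=onz(n,*f(*a),.075);b=onz(n,*f(*b),.075);d=b-a;print("pin",n,r((a+b)/2),np.linalg.norm(d),np.degrees(np.arctan2(d[1],d[0])))
for n in("top","scene"):
    im=cv2.imread(f"pics/{n}0.png").astype(int);c0=(383,226) if n=="top" else(357,305)
    yy,xx=np.mgrid[:420,:560];near=np.hypot(xx-c0[0],yy-c0[1])<24
    lid=((im.min(2)>150)&near).astype(np.uint8);p=cv2.findContours(lid,cv2.RETR_EXTERNAL,cv2.CHAIN_APPROX_NONE)[0];p=max(p,key=cv2.contourArea)
    h=cv2.convexHull(p)[:,0];P=np.array([onz(n,*q,.066)[:2] for q in h]);(cx,cy),rad=cv2.minEnclosingCircle(P.astype(np.float32))
    A=np.c_[2*P,np.ones(len(P))];s=np.linalg.lstsq(A,(P**2).sum(1),rcond=None)[0];print(n,"lid",cx,cy,rad,"fit",s[:2],np.sqrt(s[2]+s[0]**2+s[1]**2))
U=lambda x,y:fr(x,y,359,208,8.3333); V=lambda x,y:fr(x,y-300,321,278,400/72)
for n,f,a,b in(("top",U,(257,76),(224,208)),("scene",V,(168,383),(275,352)),("scene",V,(163,455),(288,420)),("scene",V,(145,452),(285,409))):
    z=.110 if f is U or a==(168,383) else .066
    a=onz(n,*f(*a),z);b=onz(n,*f(*b),z);d=b-a;print("bar",n,r((a+b)/2),np.linalg.norm(d),np.degrees(np.arctan2(d[1],d[0])))
a=onz("top",*U(235,62),.066);b=onz("top",*U(178,228),.066);d=b-a;print("dots",r((a+b)/2),np.linalg.norm(d),np.degrees(np.arctan2(d[1],d[0])))
```

```text
base [0.5359 0.2009 0.01  ] edge angles [np.float64(2.3), np.float64(-88.6), np.float64(-177.0), np.float64(91.4)]
base scene [0.5322 0.1951 0.01  ] -87.24804692072557 3.2280626999719706
stubtop [0.5371 0.2008 0.104 ] [0.5353 0.1986 0.104 ]
pin scene [0.5353 0.1971 0.075 ] 0.07543933392789344 -2.2585351198317665
pin top [0.5334 0.2    0.075 ] 0.08381076863867198 178.10401239651395
top lid 0.537009060382843 -0.22888436913490295 0.03729856386780739 fit [ 0.53724341 -0.22913763] 0.036561533123652394
scene lid 0.5356789827346802 -0.23068974912166595 0.03777957335114479 fit [ 0.53555856 -0.23018879] 0.036856545918560864
bar top [ 0.5366 -0.2295  0.11  ] 0.044162698231298085 165.9723073607172
bar scene [ 0.5349 -0.225   0.11  ] 0.04346459454721887 -18.524838121062864
bar scene [ 0.5384 -0.2347  0.066 ] 0.05226157235581636 -19.41276718932781
bar scene [ 0.5372 -0.2303  0.066 ] 0.0593034898624129 -17.94003748645399
dots [ 0.5387 -0.2296  0.066 ] 0.05927886271676174 161.19367877571173
```

```bash
python3 -m crank '[[[-29,-33,0],[0,0,0],0],[[-58,-66,0],[0,0,0],0],[[-86,-98,0],[0,0,0],0],[[-115,-131,0],[0,0,0],0],[[-143,-163,0],[0,0,0],0]]'
python3 -m crank '[[[-29,-33,0],[0,0,0],0],[[-58,-66,0],[0,0,0],0],[[-86,-98,0],[0,0,0],0],[[-115,-131,0],[0,0,0],0],[[-143,-163,0],[0,0,0],0]]'
python3 -m crank '[[[-29,-33,0],[0,0,0],0],[[-58,-66,0],[0,0,0],0],[[-86,-98,0],[0,0,0],0],[[-115,-131,0],[0,0,0],0],[[-143,-163,0],[0,0,0],0]]'
python3 -m crank '[[[-29,-33,10],[0,0,1],0],[[-58,-66,20],[0,0,2],0],[[-86,-98,30],[0,0,3],0],[[-115,-131,40],[0,0,4],0],[[-143,-163,50],[0,0,5],0]]'
```

```text
t: 0.6
eef_pos: [0.2267, 0.3432, 0.231]
orientation: [0.113, 0.994, -0.0, -0.0]
contact_force: [0.5, 0.0, 0.7]
grip_width: 0.0857
finger_force: 0.0
t: 1.1
eef_pos: [0.3293, 0.1522, 0.2312]
orientation: [0.113, 0.994, 0.0, 0.0]
contact_force: [1.2, 0.6, 0.4]
grip_width: 0.0851
finger_force: 0.0
t: 1.6
eef_pos: [0.4321, -0.039, 0.2311]
orientation: [0.113, 0.994, 0.0, 0.0]
contact_force: [0.5, 1.1, 0.3]
grip_width: 0.0855
finger_force: 0.0
t: 2.1
eef_pos: [0.5348, -0.2299, 0.1804]
orientation: [0.157, 0.988, 0.0, -0.0]
contact_force: [1.5, 0.8, 0.7]
grip_width: 0.0855
finger_force: 0.0
```

```bash
python3 -m crank '[[[-1.5,1,25],[0,0,0],0],[[-1.5,1,50],[0,0,0],0],[[-1.5,1,75],[0,0,0],0],[[-1.5,1,95],[0,0,0],0],[[-1.5,1,106],[0,0,0],0]]'
python3 -m crank '[[[0,0,0],[0,0,0],120],[[0,0,0],[0,0,0],160],[[0,0,0],[0,0,0],255],[[0,0,0],[0,0,0],255],[[0,0,0],[0,0,0],255]]' 60
python3 -m crank '[[[0,0,0],[0,0,0],255],[[0,0,0],[0,0,0],255],[[0,0,0],[0,0,0],255]]' 60
python3 -c "
from workcell import *
import numpy as np;s=status.state();print(s['torque'],s['contact_force'])"
```

```text
t: 2.6
eef_pos: [0.5351, -0.2271, 0.0729]
orientation: [0.156, 0.988, 0.0, -0.002]
contact_force: [0.1, 0.7, 0.1]
grip_width: 0.0855
finger_force: 0.0
t: 3.1
eef_pos: [0.5366, -0.2278, 0.0763]
orientation: [0.156, 0.988, -0.0, 0.001]
contact_force: [0.2, 0.4, -0.8]
grip_width: 0.0152
finger_force: 58.4
t: 3.4
eef_pos: [0.5366, -0.2278, 0.0762]
orientation: [0.156, 0.988, -0.0, 0.001]
contact_force: [0.2, -1.4, 5.5]
grip_width: 0.0155
finger_force: 59.5
[-0.07925672  0.01785309  0.01599192] [ 0.17626645 -1.43002049  5.51432412]
```

```bash
python3 -m crank '[[[0,0,-20],[0,0,0],255],[[0,0,-50],[0,0,0],255],[[0,0,-90],[0,0,0],255],[[0,0,-130],[0,0,0],255],[[0,0,-155],[0,0,0],255]]'
python3 -m crank '[[[10,30,0],[0,0,0],255],[[23,70,0],[0,0,0],255],[[36,110,0],[0,0,0],255],[[50,155,0],[0,0,0],255],[[65,200,0],[0,0,0],255]]'
python3 -m crank '[[[14,45,0],[0,0,0],255],[[29,90,0],[0,0,0],255],[[43,135,0],[0,0,0],255],[[58,180,0],[0,0,0],255],[[67,207,0],[0,0,0],255]]'
python3 -m crank '[[[0,0,0],[0,0,-4],255],[[0,0,0],[0,0,-8],255],[[0,0,0],[0,0,-12],255],[[0,0,0],[0,0,-16],255],[[0,0,0],[0,0,-16],255]]'
python3 - <<'E'
from h import *
from workcell import *
print(status.state()['torque'])
ims={}
for n in("top","scene"):
    im=get_image(n)[:,:,::-1];cv2.imwrite(f"pics/{n}1.png",im);ims[n]=im
    print(n,proj(n,[.536,.2,.3]))
a=[tile(ims["top"],(226,215),40),tile(ims["scene"],(247,140),70,400,600)]
cv2.imwrite("pics/crop2.png",np.hstack([cv2.copyMakeBorder(a[0],0,300,0,0,0),a[1]]))
E
```

```text
t: 3.9
eef_pos: [0.5363, -0.2275, 0.233]
orientation: [0.156, 0.988, -0.0, 0.001]
contact_force: [0.2, -0.8, -2.3]
grip_width: 0.0153
finger_force: 58.9
t: 4.4
eef_pos: [0.5356, -0.0156, 0.2298]
orientation: [0.157, 0.988, -0.0, -0.0]
contact_force: [1.1, -0.1, -1.7]
grip_width: 0.015
finger_force: 59.0
t: 4.9
eef_pos: [0.5356, 0.2034, 0.2296]
orientation: [0.155, 0.988, -0.0, -0.001]
contact_force: [0.3, -1.1, -1.5]
grip_width: 0.0156
finger_force: 59.1
t: 5.4
eef_pos: [0.5361, 0.2004, 0.2297]
orientation: [0.017, 1.0, -0.0, -0.001]
contact_force: [0.3, 0.0, -2.2]
grip_width: 0.0152
finger_force: 59.3
[-0.0025125  -0.00608559 -0.01216833]
top [217.33435122 214.21567314]
scene [242.99410332 108.91363317]
```

View pics/crop2.png

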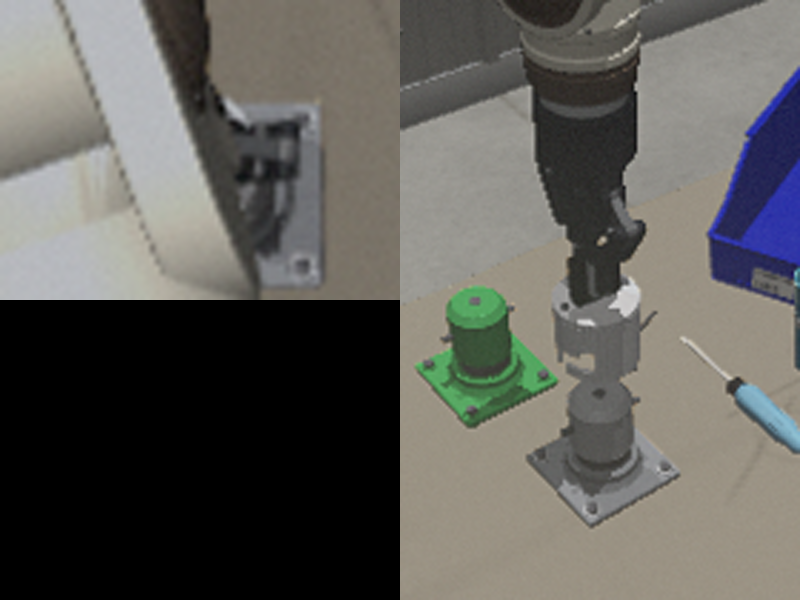

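```bash
python3 -m crank '[[[0,0,15],[0,0,0],255],[[0,0,30],[0,0,0],255],[[0,0,42],[0,0,0],255],[[0,0,46],[0,0,0],255],[[0,0,46],[0,0,0],255]]'
python3 -m crank '[[[0,0,3],[0,0,0],255],[[0,0,6],[0,0,0],255],[[0,0,9],[0,0,0],255],[[0,0,9],[0,0,0],255]]'
```

```text
t: 6.0
eef_pos: [0.5361, 0.2002, 0.1838]
orientation: [0.018, 1.0, -0.0, -0.0]
contact_force: [1.0, 0.1, -2.0]
grip_width: 0.0153
finger_force: 59.2
t: 6.4
eef_pos: [0.5362, 0.2003, 0.1749]
orientation: [0.017, 1.0, -0.0, -0.0]
contact_force: [-0.0, 0.3, -1.5]
grip_width: 0.0152
finger_force: 59.2
```

```bash
python3 -m crank '[[[0,0,2],[0,0,0],255],[[0,0,4],[0,0,0],255],[[0,0,4],[0,0,0],255]]'
python3 -m crank '[[[0,0,2],[0,0,0],255],[[0,0,4],[0,0,0],255],[[0,0,4],[0,0,0],255]]'
```

```text
t: 6.7
eef_pos: [0.5362, 0.2005, 0.1711]
orientation: [0.017, 1.0, 0.0, -0.0]
contact_force: [-0.2, 1.8, -2.7]
grip_width: 0.0152
finger_force: 59.3
t: 7.0
eef_pos: [0.5361, 0.2006, 0.167]
orientation: [0.017, 1.0, 0.0, -0.0]
contact_force: [-0.8, 3.7, -2.3]
grip_width: 0.0155
finger_force: 59.3
```

```bash
python3 -m crank '[[[0.5,1,0],[0,0,0],255],[[0.5,1,0],[0,0,0],255]]'
python3 -m crank '[[[0,0,2],[0,0,0],255],[[0,0,4],[0,0,0],255],[[0,0,6],[0,0,0],255],[[0,0,8],[0,0,0],255],[[0,0,8],[0,0,0],255]]'
```

```text
t: 7.2
eef_pos: [0.536, 0.2012, 0.1672]
orientation: [0.017, 1.0, -0.0, 0.0]
contact_force: [-0.1, -0.2, -1.7]
grip_width: 0.0155
finger_force: 59.3
t: 7.7
eef_pos: [0.5357, 0.2013, 0.1589]
orientation: [0.017, 1.0, -0.0, -0.0]
contact_force: [0.4, -0.6, -1.9]
grip_width: 0.015
finger_force: 59.2
```

```bash
python3 -m crank '[[[0,0,2],[0,0,0],255],[[0,0,4],[0,0,0],255],[[0,0,5],[0,0,0],255],[[0,0,5],[0,0,0],255]]'
python3 -m crank '[[[0,0,1.5],[0,0,0],255],[[0,0,3],[0,0,0],255],[[0,0,3],[0,0,0],255]]'
```

```text
t: 8.1
eef_pos: [0.5358, 0.2013, 0.1541]
orientation: [0.017, 1.0, -0.0, -0.0]
contact_force: [0.3, -0.9, -1.6]
grip_width: 0.0153
finger_force: 59.3
t: 8.4
eef_pos: [0.5358, 0.2013, 0.151]
orientation: [0.017, 1.0, -0.0, -0.0]
contact_force: [-0.6, -0.0, -1.7]
grip_width: 0.0151
finger_force: 59.3
```

```bash
python3 -m crank '[[[0,0,2],[0,0,0],255],[[0,0,4],[0,0,0],255],[[0,0,6],[0,0,0],255],[[0,0,8],[0,0,0],255],[[0,0,8],[0,0,0],255]]'
python3 -c "
from workcell import *
print(status.state()['torque'])"
python3 -m crank '[[[0,0,2],[0,0,0],255],[[0,0,4],[0,0,0],255],[[0,0,6],[0,0,0],255],[[0,0,8],[0,0,0],255],[[0,0,8],[0,0,0],255]]'
python3 -c "
from workcell import *
print(status.state()['torque'])"
```

```text
t: 8.9
eef_pos: [0.5357, 0.2013, 0.1428]
orientation: [0.017, 1.0, -0.0, -0.0]
contact_force: [0.3, 0.6, -2.7]
grip_width: 0.0148
finger_force: 59.3
[-0.00502428  0.006742   -0.0016358 ]
t: 9.4
eef_pos: [0.5357, 0.2013, 0.1349]
orientation: [0.017, 1.0, -0.0, -0.0]
contact_force: [0.4, -1.0, -3.2]
grip_width: 0.0153
finger_force: 59.3
[-0.00399167  0.01010553 -0.06083698]
```

```bash
python3 -m crank '[[[0,0,1],[0,0,0],255],[[0,0,2],[0,0,0],255],[[0,0,2],[0,0,0],255]]'
python3 -m crank '[[[0,0,0],[0,0,2],255],[[0,0,0],[0,0,4],255],[[0,0,0],[0,0,6],255],[[0,0,0],[0,0,8],255],[[0,0,0],[0,0,8],255]]'
python3 -c "
from workcell import *
print(status.state()['torque'])"
```

```text
t: 9.7
eef_pos: [0.5358, 0.2014, 0.1332]
orientation: [0.017, 1.0, -0.0, -0.0]
contact_force: [0.1, 0.5, -2.0]
grip_width: 0.0153
finger_force: 59.3
t: 10.2
eef_pos: [0.5359, 0.2014, 0.1333]
orientation: [0.087, 0.996, 0.0, 0.0]
contact_force: [-0.5, 0.0, -2.1]
grip_width: 0.015
finger_force: 59.3
[ 0.04132026 -0.01175503  0.01919268]
```

Turning freely with the pins in the track, so I'll continue.

```bash
python3 -m crank '[[[0,0,0],[0,0,4],255],[[0,0,0],[0,0,8],255],[[0,0,0],[0,0,12],255],[[0,0,0],[0,0,16],255],[[0,0,0],[0,0,16],255]]'
python3 -c "
from workcell import *
print(status.state()['torque'])"
python3 -m crank '[[[0,0,0],[0,0,4],255],[[0,0,0],[0,0,8],255],[[0,0,0],[0,0,12],255],[[0,0,0],[0,0,15],255],[[0,0,0],[0,0,15],255]]'
python3 -c "
from workcell import *
print(status.state()['torque'])"
```

```text
t: 10.7
eef_pos: [0.5359, 0.2014, 0.1333]
orientation: [0.225, 0.974, 0.0, 0.0]
contact_force: [-0.1, 0.2, -2.4]
grip_width: 0.0151
finger_force: 59.2
[ 0.0509049  -0.02946059  0.043095  ]
t: 11.2
eef_pos: [0.5359, 0.2014, 0.1333]
orientation: [0.349, 0.937, 0.0, 0.0]
contact_force: [-0.1, 0.7, -2.8]
grip_width: 0.0151
finger_force: 59.2
[0.05141329 0.01585876 0.02925975]
```

```bash
python3 -m crank '[[[0,0,0],[0,0,2],255],[[0,0,0],[0,0,4],255],[[0,0,0],[0,0,4],255]]'
python3 -c "
from workcell import *
print(status.state()['torque'])"
python3 -m crank '[[[0,0,1],[0,0,0],255],[[0,0,2],[0,0,0],255],[[0,0,3],[0,0,0],255],[[0,0,4],[0,0,0],255],[[0,0,4],[0,0,0],255]]'
```

```text
t: 11.5
eef_pos: [0.5358, 0.2014, 0.1333]
orientation: [0.381, 0.924, 0.0, -0.0]
contact_force: [0.0, 0.2, -2.2]
grip_width: 0.0154
finger_force: 59.2
[ 0.10288001 -0.02562183 -0.00802242]
t: 12.0
eef_pos: [0.5358, 0.2014, 0.1291]
orientation: [0.382, 0.924, -0.0, -0.0]
contact_force: [-0.2, 0.6, -2.9]
grip_width: 0.0151
finger_force: 59.3
```

```bash
python3 -m crank '[[[0,0,1],[0,0,0],255],[[0,0,2],[0,0,0],255],[[0,0,3],[0,0,0],255],[[0,0,4],[0,0,0],255],[[0,0,4],[0,0,0],255]]'
python3 -m crank '[[[0,0,1],[0,0,0],255],[[0,0,2],[0,0,0],255],[[0,0,2],[0,0,0],255]]'
```

```text
t: 12.5
eef_pos: [0.5358, 0.2014, 0.1251]
orientation: [0.383, 0.924, -0.0, -0.0]
contact_force: [-0.6, 0.8, -3.1]
grip_width: 0.0153
finger_force: 59.3
t: 12.8
eef_pos: [0.5358, 0.2014, 0.1232]
orientation: [0.383, 0.924, 0.0, -0.0]
contact_force: [-0.2, 1.6, -2.1]
grip_width: 0.0154
finger_force: 59.5
```

```bash
python3 -m crank '[[[0,0,0.7],[0,0,0],255],[[0,0,0.7],[0,0,0],255]]'
python3 -m crank '[[[0,0,1],[0,0,0],255],[[0,0,1],[0,0,0],255]]'
```

```text
t: 13.0
eef_pos: [0.536, 0.2014, 0.123]
orientation: [0.383, 0.924, 0.0, 0.0]
contact_force: [-1.5, 1.1, 2.0]
grip_width: 0.0151
finger_force: 60.0
t: 13.2
eef_pos: [0.536, 0.2014, 0.1218]
orientation: [0.383, 0.924, 0.0, 0.0]
contact_force: [-1.3, 1.1, 3.5]
grip_width: 0.0152
finger_force: 60.0
```

```bash
python3 -m crank '[[[0,0,-1],[0,0,0],255],[[0,0,-1],[0,0,0],200],[[0,0,-1],[0,0,0],120],[[0,0,-1],[0,0,0],60],[[0,0,-1],[0,0,0],0]]' 20
python3 -m crank '[[[0,0,0],[0,0,0],0],[[0,0,0],[0,0,0],0],[[0,0,-10],[0,0,0],0],[[0,0,-30],[0,0,0],0],[[0,0,-60],[0,0,0],0]]'
python3 -m crank '[[[0,0,-40],[0,0,0],0],[[-40,0,-60],[0,0,0],0],[[-80,-20,-60],[0,0,0],0],[[-120,-50,-60],[0,0,0],0],[[-150,-80,-60],[0,0,0],0]]'
python3 - <<'E'
from h import *
from workcell import *
ims={}
for n in("top","scene"):
    im=get_image(n)[:,:,::-1];cv2.imwrite(f"pics/{n}2.png",im);ims[n]=im
a=[tile(ims["top"],(231,220),40,400,600),tile(ims["scene"],(247,175),40,400,600)]
cv2.imwrite("pics/crop3.png",np.hstack(a))
E
```

```text
t: 13.7
eef_pos: [0.5359, 0.2013, 0.1224]
orientation: [0.383, 0.924, -0.0, -0.0]
contact_force: [-0.7, -0.6, 1.3]
grip_width: 0.0612
finger_force: 0.0
t: 14.2
eef_pos: [0.5352, 0.2011, 0.1826]
orientation: [0.383, 0.924, -0.001, -0.001]
contact_force: [0.4, 0.1, 0.1]
grip_width: 0.0854
finger_force: 0.0
t: 14.7
eef_pos: [0.586, 0.0367, 0.243]
orientation: [0.383, 0.924, -0.0, 0.0]
contact_force: [0.8, 0.3, -0.7]
grip_width: 0.0855
finger_force: 0.0
```

View pics/crop3.png

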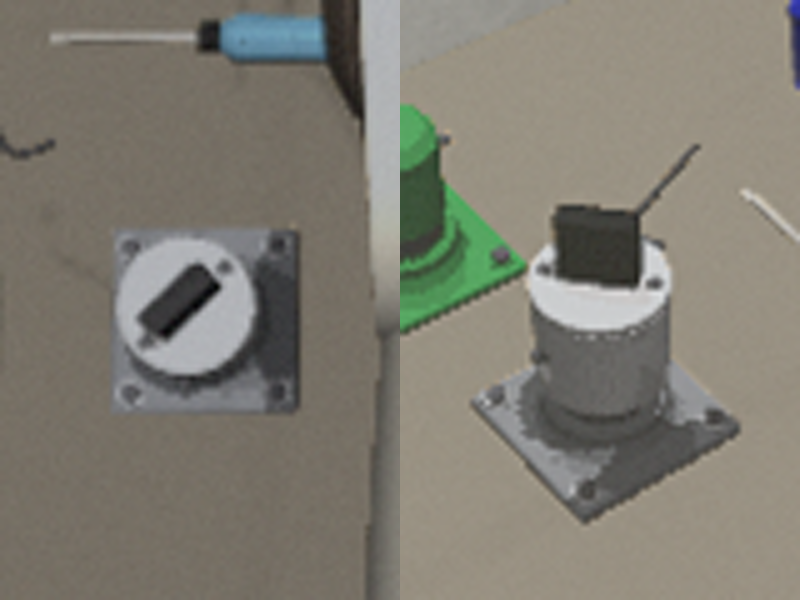

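The guard hangs level and centred on the grey stand. Its lid is around crop pixel (600,285), the pin shows at (540,358) and the rim is close over the collar. The robot is clear and the screwdriver hasn't been disturbed. I'm handing in.

```bash
python3 -c "
from workcell import *
print(env.sign_off())"
```

```text
the job is handed in; nothing more can be done
None
```

I hung the guard on the grey stand, turned it 43° clockwise until it dropped onto the pins with its rim at about 47 mm, let go and handed the job in; wrist force readings stayed below 6 N throughout, and no verdict came back.

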